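# Lock the test fixture and hold the probe on the red pad

## Robot

A 6-joint arm with a two-finger parallel gripper is mounted at the origin on a cart in front of the work surface, level with it; the furniture and walls round the work are solid. World frame = base frame: x ahead of the robot, y to its left, z up, the work surface at z = 0. Lengths are in m, angles in rad, forces in N, time in s.
With the tool pointing down it reaches from about 0.375 to 0.975 m from the base axis. Payload 3.8 kg.
Tool frame: the origin (TCP) lies at the very end of the fingers, on their centre line; the grasp point (between the pads) lies bot.hold_point_z behind it (bot.hold_point_z is the distance from the TCP to the grasp point, in m); z points along the fingers, y is the line along which they close (so a half turn about z gives the same grasp; the last joint's range is limited). The gripper opens to 85 mm and grips with 20 to 120 N. Pads are 22 mm wide; open, the fingers measure 114 mm over their backs; the gripper's body (76 mm by 85 mm) begins 54 mm behind the grasp point. The pads swing forward as they close: fully open they stand 13 mm farther back than shut.
Start: joints at [1.217, 0.264, 1.604, -0, 1.274, -0.037], TCP at [0.21, 0.641, 0.231] pointing down, gripper open.
Joint ranges: [-2.63, 2.63], [-0.94, 2.18], [0.31, 2.57], [-1.31, 4.45], [0, 2.66], [-2.55, 2.55]. Speed limits (rad/s): [2.57, 2.57, 3.14, 3.14, 3.14, 3.14].

## Interface

Orientations are given as a rotation vector (axis times angle).
In Python, from workcell import bot, eyes, read_state, finish_job gives the robot as it stands (bot), with the cameras (eyes), the readings as plain functions and the job as plain functions.
- The arm moves only by the shell command python3 jog.py 'ROWS' [OPENING] [FORCE]. ROWS is 1 to 5 rows, one to a line, with the numbers parted by spaces; each row has 4 numbers: dx, dy, dz in m, then a turn about the tool's z in rad; each row shifts and turns the commanded pose from where the row before left it, along the tool's axes as they then stand; what a row does not reach is not made up. A row lasts 1/8 s, in which the tool goes at most 0.0625 m and 0.188 rad, less where a joint would pass 70% of its speed; a pose out of reach is approached as far as the arm can. OPENING is the opening from 0.0 (shut) to 1.0 (fully open), set as the command begins (- or left out keeps the last). The fingers move at their own pace and stop on an object; FORCE is the grip in N (left out, the last holds). Time passes only in rows, so rows that do not move let the fingers close. It prints the time, the measured TCP pose, the force, the opening and the grip force at its end. Input that does not fit is refused with a message, and nothing moves.
- read_state(): the state, without advancing time (a new reading comes with each control period).
- eyes.read_camera(name): name is "scene" or "top" or "wrist"; returns the picture (420x560x3 uint8, red, green, blue); there is no depth.
- eyes.camera_info(name): a dict with "intrinsics" (3x3 intrinsics, pixels), "extrinsics" (4x4, takes a point from camera to world coordinates). Camera axes: x right, y down, z forward; pixel columns grow to the right and rows downward; lengths in m; the calibration is good to about 2 mm. A picture is of the moment at which its call begins: read the wrist's pose just before it. camera_info takes no time and is no camera call; for the wrist camera it gives the pose at the moment of the call.
- finish_job(): hands the job in; it is judged then, once.
The state is a dict: "time": time; "q": joint angles; "joint_vel": joint speeds; "joint_torque": joint torques, N m; "tool_pos": TCP position; "tcp_rot": TCP orientation; "wrist_force": force on the tool from outside, world axes, zero at the start; "torque": the same for the moment, N m; "width": opening from 0.0 (shut) to 1.0 (fully open); "grip_force": force on a finger pad.
Only numpy, scipy, OpenCV 4.12 (cv2) and the standard library are available. Lean on these libraries where they do the work, as an engineer would, in place of code of your own. Each camera call takes 0.05 s, during which the arm holds its last target. There are 200 camera calls.

## Task

First slide the fixture's barrel bolt fully home into its brass keeper. Then take the red test probe out of its block and press its spring tip lightly on the middle of the brass pad with the red ring, the probe square to the sloping face and the tip pushed about half way in, without ever touching the other two pads or disturbing the things around. Finish like that: still holding the probe steady on the pad, not letting go.

Things in the scene. Friction and masses are not known exactly. Their poses are not given: they have to be found in the camera images.
- fixture: test fixture, fixed to the bench: grey base plate 150 (x) x 200 (y) x 12 mm, carrying the sloping black terminal carrier on its far (+x) half and the barrel bolt on its near (-x) half. Origin: centre of the base's underside, on the bench. It stands turned by up to 0.35 rad about z, its x axis roughly away from the robot.
- carrier: sloping black plate of the fixture, 65 x 150 x 10 mm, its face tilted 0.262 rad (15 degrees) towards the robot. Origin: centre of its upper face, in the fixture's frame at [0.035, 0, 0.042] m. Its z axis is the outward normal of the face, its y axis that of the fixture.
- bolt (a joint): travel of the barrel bolt in m along the fixture's +y: 0 drawn back, 0.040 fully home through the keeper (a hard stop). It starts at 0 to 0.008, slides with about 2 N friction and stays where it is left. Rod 10 mm thick, its axis 24 mm above the bench.
- bolt_knob (a point): upright black knob on the bolt, a cylinder 16 mm across, from 46 to 80 mm above the bench; this point is on its axis 64 mm above the bench and moves with the bolt. In the fixture's frame it is at [-0.045, -0.030 + bolt value, 0.064] m. The guides and the brass keeper (38 mm high, at [-0.045, 0.060] m) beside it stay below the knob.
- pad_red: rigid flat brass pad, 16 mm across, in a red ring 28 mm across, on the carrier. Origin: centre of the brass face, 2 mm above the carrier's face. Its axes are the fixture's (level); its face looks along the carrier's z. The three pads stand in a row at 45 mm spacing along the fixture's y, through the carrier's centre; which colour is where varies.
- pad_yellow: the same brass pad with a yellow ring: not to be touched
- pad_blue: the same brass pad with a blue ring: not to be touched
- stand: grey block 60 x 60 x 70 mm, fixed to the bench, with a 13 mm upright through hole in the middle in which the probe stands. Origin: centre of its underside, on the bench.
- probe: red round test probe, about 60 g, upright in the block. Origin: on its axis at the underside of its black flange (26 mm across, 6 mm thick), which rests on the block's top; z towards the handle's end. Red handle 17 mm across up to 90 mm above the origin; steel shank 9 mm across down to 48 mm and thin spring tip to 60 mm below it. Lift it 60 mm straight up to leave the block.
- plunger (a joint): how far the probe's spring tip is pushed in, in m: 0 free, 0.008 fully in (hard stop). It takes 1 N to start moving and 0.5 N more for each mm: 3 N at half way (0.004), 5 N at the end.
- probe_tip (a point): end of the brass spring tip, 4 mm thick, on the probe's axis, 60 mm below the probe's origin when free (less by the plunger's value)
- torch: small black torch standing upright, 34 x 34 x 106 mm, loose; origin at the centre of its underside. Bystander.
- blue_tape: roll of blue tape lying flat, 63 mm across, 18 mm high, loose; origin at the centre of its underside. Bystander.
- loose_breaker: grey miniature circuit breaker, 92 x 18 x 78 mm, standing loose; origin at the centre of its underside. Bystander.

How it is judged:
By the outcome, as a careful person would: the job done as asked, in the order asked, and still so for the second after the job is handed in, while the arm keeps its last pose, push and grip.
It also fails if it takes over 51 s, if anything falls off the work surface, if the arm or the gripper's body presses on something with over 40 N, if the wrist force passes 120 N, or if a joint passes its speed limit or range.

## Working session

There is one attempt and no reset: what is moved stays moved. The work goes in short steps, Python scripts to look and compute and a shell command to move; the robot and the scene stay as the last step left them, time stands still between calls to the robot, and variables do not carry over. Pictures are saved under pics/ and viewed, at most 10 in all, crops included, and the job is handed in when it is done.

```bash
ls; mkdir -p pics
cat > h.py <<'E'
from workcell import bot, eyes, read_state, finish_job
import numpy as np, cv2
from scipy.spatial.transform import Rotation as R
def ray(name,u,v,info=None):
    i=info or eyes.camera_info(name);K=np.array(i["intrinsics"]);T=np.array(i["extrinsics"])
    d=T[:3,:3]@np.linalg.solve(K,[u,v,1]);return T[:3,3],d
def atz(name,u,v,z,info=None):
    o,d=ray(name,u,v,info);return o+d*(z-o[2])/d[2]
def proj(name,P):
    i=eyes.camera_info(name);K=np.array(i["intrinsics"]);T=np.linalg.inv(np.array(i["extrinsics"]))
    p=K@(T[:3,:3]@np.array(P)+T[:3,3]);return p[:2]/p[2]
E
python3 - <<'E'
from h import *
for n in("top","scene"):
    im=eyes.read_camera(n)[:,:,::-1];cv2.imwrite(f"pics/{n}0.png",im)
    i=eyes.camera_info(n);print(n,np.round(i["intrinsics"],1).tolist(),np.round(i["extrinsics"],3).tolist())
s=read_state();print(s,bot.hold_point_z)
E
```

```text
jog.py
pics
workcell.py
top [[504.4, 0.0, 281.8], [0.0, 504.4, 208.1], [0.0, 0.0, 1.0]] [[0.009, -0.99, 0.141, 0.485], [-1.0, -0.007, 0.016, 0.252], [-0.015, -0.141, -0.99, 0.947], [0.0, 0.0, 0.0, 1.0]]
scene [[496.4, 0.0, 273.8], [0.0, 496.4, 203.6], [0.0, 0.0, 1.0]] [[0.443, -0.471, 0.763, -0.052], [-0.896, -0.213, 0.388, -0.051], [-0.02, -0.856, -0.517, 0.523], [0.0, 0.0, 0.0, 1.0]]
{'time': 0.1, 'q': array([ 1.21713463e+00,  2.64670950e-01,  1.60523026e+00, -5.79922535e-06,
        1.27372948e+00, -3.68844012e-02]), 'joint_vel': array([ 0.00072721, -0.0008162 , -0.00315634,  0.00145234,  0.00020362,
        0.00120951]), 'joint_torque': array([ 5.71923993e-04, -5.16703498e+01, -3.68592525e+01, -6.84127417e-05,
        6.15999030e-03, -4.16025955e-05]), 'tool_pos': array([0.21002944, 0.64079239, 0.23009505]), 'tcp_rot': array([-0.4954503 , -3.1018822 ,  0.00314179]), 'wrist_force': array([-0.09759864, -0.46969559, -0.2287573 ]), 'torque': array([-0.00053577,  0.01284244,  0.01835611]), 'grip_force': 0.0, 'width': 0.9983736479678625} 0.0187
```

View pics/top0.png

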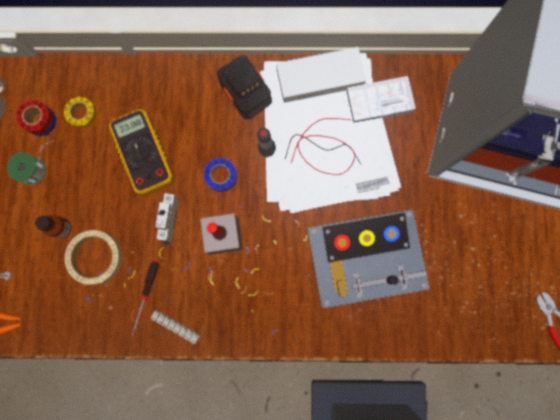

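View pics/scene0.png

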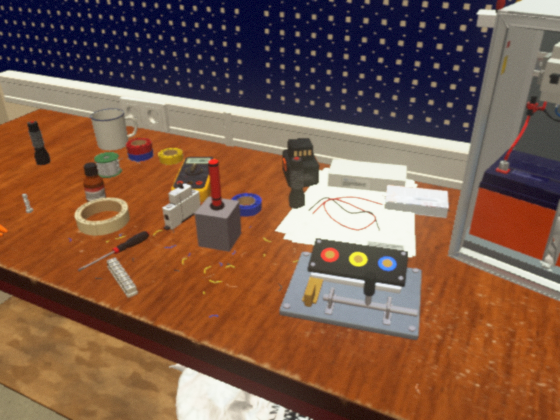

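The top view shows the red pad at about (342,242), yellow at (367,238), blue at (391,234), the knob at about (392,280), the stand at about (220,233) and the probe's end at (213,228). I'll enlarge both areas.

Run:
```python
import cv2,numpy as np
t=cv2.imread("pics/top0.png")
a=cv2.resize(t[205:310,305:435],None,fx=6,fy=5.7,interpolation=cv2.INTER_CUBIC)
a=cv2.resize(t[205:305,302:435],(798,600),interpolation=cv2.INTER_CUBIC)
cv2.imwrite("pics/c1.png",a)
b=t[205:260,190:250];b=cv2.resize(b,None,fx=8,fy=8,interpolation=cv2.INTER_CUBIC)
s=cv2.imread("pics/scene0.png")[150:250,190:230+15];s=cv2.resize(s,None,fx=5,fy=5,interpolation=cv2.INTER_CUBIC)
c=np.zeros((500,480+275,3),np.uint8);c[:440,:480]=b;c[:500,480:]=s;cv2.imwrite("pics/c2.png",c)
```

```text
(no output)
```

View pics/c1.png

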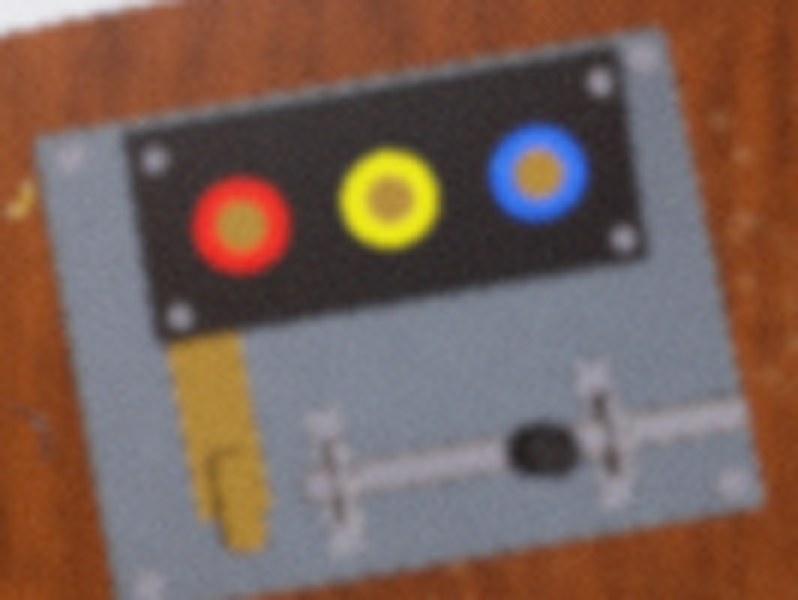

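View pics/c2.png

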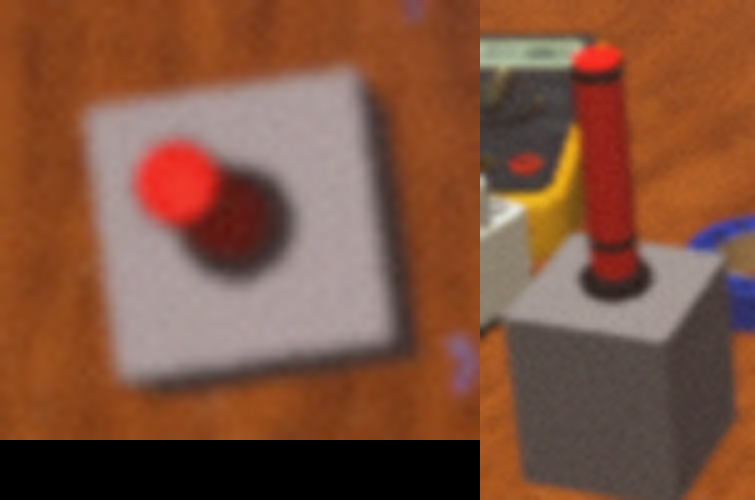

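Crop c1: pads red at crop (241,224), yellow (390,199), blue (538,174); base-plate corners (38,138), (662,32), (765,503). The knob is at (542,448). Crop c2: probe end at (177,183), stand top corners (85,105), (357,68), (395,345), (122,382).

Run:
```python
from h import *
from scipy.optimize import least_squares
f=lambda x,y,o,s:((x+.5)/s-.5+o[0],(y+.5)/s-.5+o[1])
o1=(302,205)
c,s=np.cos(.262),np.sin(.262)
n=np.array([-s,0,c])
car=np.array([.035,0,.042])
pts=[(car+n*.002+[0,.045,0],(241,224)),(car+n*.002,(390,199)),(car+n*.002-[0,.045,0],(538,174)),
 ((.075,.1,.012),(38,138)),((.075,-.1,.012),(662,32)),((-.075,-.1,.012),(765,503))]
W=lambda p,q:R.from_euler('z',p[2]).apply(q)+[p[0],p[1],0]
r=lambda p:np.concatenate([proj("top",W(p,np.array(a)))-f(*b,o1,6) for a,b in pts])
S=least_squares(r,[.55,.1,0]);print("fixture",S.x,np.round(S.fun,2))
p=S.x
for b in(0,.008):
  print("knob",b,W(p,np.array([-.045,-.03+b,.064])),[(np.array(proj("top",W(p,np.array([-.045,-.03+b,z]))))-[302,205])*6 for z in(.046,.08)])
print("pads scene red,blue",proj("scene",W(p,np.array(pts[0][0]))),proj("scene",W(p,np.array(pts[2][0]))))
print("n",R.from_euler('z',p[2]).apply(n),"red",W(p,pts[0][0]))
o2=(190,205)
q=[atz("top",*f(*x,o2,8),.07) for x in[(85,105),(357,68),(395,345),(122,382)]]
print("stand",np.mean(q,0),np.round(q,4).tolist());print("probe",atz("top",*f(177,183,o2,8),.160))
print("flange",atz("top",*f(237,222,o2,8),.076))
# scene probe top
print("probe scene",atz("scene",190+(597-480)/5,150+60/5,.160))
```

```text
fixture [0.52672044 0.10791258 0.17996165] [ 0.03  0.36 -0.04  0.23  0.04  0.1  -1.07 -0.44  0.6  -1.08  0.43  0.73]
knob 0 [0.48781692 0.07034243 0.064     ] [array([541.1814643 , 446.00957466]), array([565.46744807, 445.90633787])]
knob 0.008 [0.48638498 0.07821323 0.064     ] [array([514.39962692, 450.68224902]), array([537.63374376, 450.76289619])]
pads scene red,blue [329.87544469 254.1994423 ] [387.41971913 262.9531972 ]
n [-0.2548299  -0.04636118  0.96587388] red [0.55259091 0.15835784 0.04393175]
stand [0.5658165  0.37411358 0.07      ] [[0.5918, 0.4088, 0.07], [0.6004, 0.3492, 0.07], [0.5398, 0.3396, 0.07], [0.5313, 0.3988, 0.07]]
probe [0.56559249 0.37407621 0.16      ]
flange [0.565765   0.37387016 0.076     ]
probe scene [0.56214091 0.37125836 0.16      ]
```

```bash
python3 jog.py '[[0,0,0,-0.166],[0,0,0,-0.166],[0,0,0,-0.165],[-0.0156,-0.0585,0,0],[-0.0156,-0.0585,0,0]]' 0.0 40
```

```text
refused: ROWS must be rows one to a line, with the numbers parted by spaces. Nothing was moved.
```

The error is about the shape of the input: rows one to a line, with the numbers parted by spaces. Fixing that and sending the same move.

```bash
python3 jog.py '0 0 0 -0.166
0 0 0 -0.166
0 0 0 -0.165
-0.0156 -0.0585 0 0
-0.0156 -0.0585 0 0' 0.0 40; python3 jog.py '-0.0156 -0.0585 0 0
-0.0156 -0.0585 0 0
-0.0156 -0.0585 0 0
-0.0156 -0.0585 0 0
-0.0156 -0.0585 0 0';python3 jog.py '-0.0156 -0.0585 0 0
-0.0156 -0.0585 0 0
-0.0156 -0.0585 0 0
-0.0156 -0.0585 0 0
0 0 0 0'
cat >> h.py <<'E'
def fx():  # TCP in the fixture frame, yaw error
    s=read_state();Q=R.from_euler('z',.17996).inv();M=Q*R.from_rotvec(s["tcp_rot"])
    p=Q.apply(np.array(s["tool_pos"])-[.52672,.10791,0])
    print("t",round(s["time"],2),"fix",p.round(4),"world",np.round(s["tool_pos"],4),"axes",M.as_matrix().round(3).tolist(),"F",Q.apply(s["wrist_force"]).round(1))
    return p,s
E
python3 -c "from h import *;fx();print(np.round(eyes.camera_info('wrist')['extrinsics'],3).tolist())"
```

```text
time: 0.72
tool_pos: [0.262, 0.5306, 0.2302]
tcp_rot: [0.285, -3.128, 0.002]
wrist_force: [0.3, -0.5, 0.4]
width: 0.005
grip_force: 0.0
time: 1.35
tool_pos: [0.3913, 0.2562, 0.231]
tcp_rot: [-0.283, 3.129, -0.0]
wrist_force: [0.4, 0.2, 0.2]
width: 0.0
grip_force: 0.0
time: 1.98
tool_pos: [0.4954, 0.0354, 0.231]
tcp_rot: [0.273, -3.129, 0.002]
wrist_force: [-0.4, 1.8, 0.3]
width: -0.004
grip_force: 0.0
t 1.98 fix [-0.0438 -0.0657  0.231 ] world [0.4954 0.0354 0.231 ] axes [[-1.0, 0.006, -0.0], [0.006, 1.0, -0.001], [0.0, -0.001, -1.0]] F [-0.1  1.8  0.3]
[[-0.174, 0.951, 0.255, 0.431], [0.985, 0.168, 0.044, 0.023], [-0.001, 0.259, -0.966, 0.374], [0.0, 0.0, 0.0, 1.0]]
```

```bash
python3 jog.py '0.001 0 0.058 0
0 0 0.058 0
0 0 0.058 0
0 0 0 0';  python3 jog.py '0 0.012 0 0
0 0.004 0 0
0 0.004 0 0
0 0 0 0'; python3 -c "
from h import *
fx();cv2.imwrite('pics/t1.png',cv2.resize(eyes.read_camera('top')[205:305,302:435,::-1],(798,600),interpolation=cv2.INTER_CUBIC))"
```

```text
time: 2.48
tool_pos: [0.4873, 0.0397, 0.0523]
tcp_rot: [0.283, -3.116, -0.002]
wrist_force: [0.2, 0.3, 0.3]
width: 0.001
grip_force: 0.0
time: 2.98
tool_pos: [0.4912, 0.0591, 0.0589]
tcp_rot: [-0.283, 3.126, 0.0]
wrist_force: [-0.5, -0.4, -1.3]
width: -0.002
grip_force: 0.0
t 2.98 fix [-0.0437 -0.0416  0.0589] world [0.4912 0.0591 0.0589] axes [[-1.0, -0.001, 0.003], [-0.001, 1.0, -0.0], [-0.003, -0.0, -1.0]] F [-0.5 -0.3 -1.3]
```

```bash
python3 jog.py '0 0.008 0 0
0 0.008 0 0
0 0.005 0 0
0 0 0 0'; python3 -c "from h import *;fx()"
```

```text
time: 3.52
tool_pos: [0.4856, 0.0799, 0.057]
tcp_rot: [0.283, -3.128, -0.001]
wrist_force: [-0.7, -0.9, 1.0]
width: -0.003
grip_force: 0.0
t 3.52 fix [-0.0455 -0.0202  0.057 ] world [0.4856 0.0799 0.057 ] axes [[-1.0, -0.001, -0.001], [-0.001, 1.0, 0.001], [0.001, 0.001, -1.0]] F [-0.8 -0.7  1. ]
```

```bash
python3 jog.py '0 0.005 0 0
0 0.003 0 0
0 0 0 0'; python3 jog.py '0 0.003 0 0
0 0 0 0';python3 jog.py '0 0.003 0 0
0 0 0 0'; python3 -c "from h import *;fx()
cv2.imwrite('pics/t2.png',cv2.resize(eyes.read_camera('scene')[240:340,280:413,::-1],(798,600),interpolation=cv2.INTER_CUBIC))"
```

```text
time: 3.9
tool_pos: [0.4842, 0.0874, 0.057]
tcp_rot: [0.283, -3.128, -0.0]
wrist_force: [0.1, 0.6, -1.8]
width: -0.001
grip_force: 0.2
time: 4.15
tool_pos: [0.484, 0.0885, 0.057]
tcp_rot: [0.285, -3.128, 0.005]
wrist_force: [1.1, -8.8, -0.3]
width: -0.003
grip_force: 4.1
time: 4.4
tool_pos: [0.484, 0.0889, 0.0571]
tcp_rot: [0.287, -3.128, 0.012]
wrist_force: [3.1, -18.5, -0.8]
width: -0.0
grip_force: 9.5
t 4.4 fix [-0.0455 -0.0111  0.0571] world [0.484  0.0889 0.0571] axes [[-1.0, -0.003, -0.001], [-0.003, 1.0, -0.008], [0.001, -0.008, -1.0]] F [ -0.3 -18.7  -0.8]
```

View pics/t2.png

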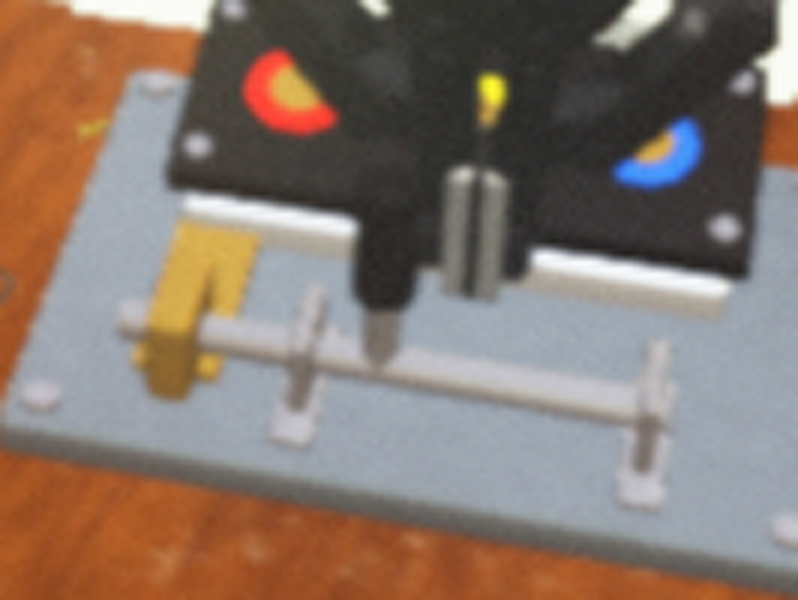

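The bolt's end now sticks through the keeper at crop (130,318). Pushing further only raised the force to 18 N, so it is on the hard stop. Next I retract and go to the probe.

```bash
python3 jog.py '0 -0.02 0 0
0 0 -0.06 0
0 0 -0.06 0
0 0 -0.06 0
0 0 -0.01 0'; python3 jog.py '-0.0263 0.0556 0 0
-0.0263 0.0556 0 0
-0.0263 0.0556 0 0
-0.0263 0.0556 0 0
-0.0263 0.0556 0 0' 0.5; python3 jog.py '0 0 0 0
0 0 0 0' 0.5;python3 -c "
from h import *
fx();i=eyes.camera_info('wrist');im=eyes.read_camera('wrist');cv2.imwrite('pics/w1.png',im[:,:,::-1])
print([proj('wrist',p).round(1) for p in[(.5656,.3741,.16),(.5658,.3741,.07)]])
cv2.imwrite('pics/t3.png',eyes.read_camera('top')[:,:,::-1])"
```

```text
time: 5.08
tool_pos: [0.4904, 0.074, 0.2533]
tcp_rot: [-0.281, 3.118, 0.001]
wrist_force: [0.7, 0.2, -0.2]
width: 0.001
grip_force: 0.0
time: 5.7
tool_pos: [0.5662, 0.3724, 0.2456]
tcp_rot: [0.283, -3.127, 0.001]
wrist_force: [1.0, -0.1, 0.1]
width: 0.498
grip_force: 0.0
time: 5.95
tool_pos: [0.5658, 0.3702, 0.2454]
tcp_rot: [0.284, -3.126, 0.002]
wrist_force: [-0.5, 0.5, -0.1]
width: 0.499
grip_force: 0.0
t 5.95 fix [0.0854 0.2511 0.2454] world [0.5658 0.3702 0.2454] axes [[-1.0, -0.001, -0.003], [-0.001, 1.0, -0.001], [0.003, -0.001, -1.0]] F [-0.4  0.5 -0.1]
[array([289.4, 217.9]), array([287.5, 194.4])]
```

View pics/w1.png

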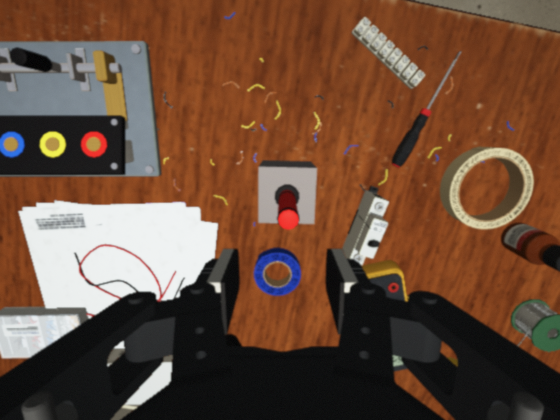

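The wrist view shows the probe's end at (288,218) and the stand's centre at (287,194), within 1 px of my predictions. Next I descend and grip.

```bash
python3 jog.py '0 0.0037 0.03 0
0 0 0.055 0
0 0 0.04 0
0 0 0.014 0
0 0 0 0'; python3 -c "from h import *;fx()"; python3 jog.py '0 0 0 0
0 0 0 0
0 0 0 0
0 0 0 0' 0.0 20;python3 -c "
from h import *
fx()"
```

```text
time: 6.68
tool_pos: [0.5658, 0.373, 0.1081]
tcp_rot: [0.281, -3.128, 0.001]
wrist_force: [-0.2, -1.0, 0.4]
width: 0.499
grip_force: 0.0
t 6.67 fix [0.0859 0.2538 0.1081] world [0.5658 0.373  0.1081] axes [[-1.0, 0.001, -0.001], [0.001, 1.0, -0.0], [0.001, -0.0, -1.0]] F [-0.4 -1.   0.4]
time: 7.18
tool_pos: [0.5677, 0.375, 0.1112]
tcp_rot: [-0.283, 3.124, 0.003]
wrist_force: [-0.2, 0.5, 5.4]
width: 0.197
grip_force: 21.9
t 7.17 fix [0.0882 0.2554 0.1112] world [0.5677 0.375  0.1112] axes [[-1.0, -0.0, 0.005], [-0.0, 1.0, 0.001], [-0.005, 0.001, -1.0]] F [-0.1  0.6  5.4]
```

```bash
python3 -c "
from h import *
for _ in range(3): eyes.read_camera('top');fx()"; python3 jog.py '0 0 -0.012 0
0 0 -0.012 0
0 0 -0.012 0
0 0 0 0';python3 -c "
from h import *
for _ in range(3): eyes.read_camera('top');fx()"
```

```text
t 7.22 fix [0.0882 0.2554 0.1112] world [0.5678 0.375  0.1112] axes [[-1.0, -0.0, 0.005], [-0.0, 1.0, 0.001], [-0.005, 0.001, -1.0]] F [-0.7 -1.1  7.5]
t 7.28 fix [0.0882 0.2554 0.1112] world [0.5677 0.375  0.1112] axes [[-1.0, -0.0, 0.004], [-0.0, 1.0, 0.001], [-0.004, 0.001, -1.0]] F [ 0.4 -2.2  7. ]
t 7.33 fix [0.0882 0.2554 0.1112] world [0.5678 0.375  0.1112] axes [[-1.0, -0.0, 0.005], [-0.0, 1.0, 0.001], [-0.005, 0.001, -1.0]] F [-0.  -0.5  6. ]
time: 7.82
tool_pos: [0.5669, 0.3746, 0.1463]
tcp_rot: [-0.282, 3.126, 0.002]
wrist_force: [0.1, 0.3, -1.1]
width: 0.189
grip_force: 21.3
t 7.88 fix [0.0867 0.255  0.1452] world [0.5664 0.3743 0.1452] axes [[-1.0, -0.0, 0.001], [-0.0, 1.0, 0.0], [-0.001, 0.0, -1.0]] F [-0.3 -0.6 -0.5]
t 7.92 fix [0.0863 0.2548 0.1444] world [0.566  0.374  0.1444] axes [[-1.0, -0.0, 0.0], [-0.0, 1.0, 0.0], [-0.0, 0.0, -1.0]] F [ 0.5  0.9 -0.2]
t 7.97 fix [0.0862 0.2548 0.144 ] world [0.5659 0.374  0.144 ] axes [[-1.0, -0.0, -0.0], [-0.0, 1.0, 0.0], [0.0, 0.0, -1.0]] F [ 0.8  0.6 -0.4]
```

```bash
python3 jog.py '0 0 -0.004 0
0.007 0 0 0
0.007 0 0 0
0.007 0 0 0
0.006 0 0 0';python3 jog.py '0 0 0 0
0 0 0 0';python3 -c "
from h import *
fx();cv2.imwrite('pics/s4.png',eyes.read_camera('scene')[:,:,::-1]);cv2.imwrite('pics/w4.png',eyes.read_camera('wrist')[:,:,::-1]);fx()
a=cv2.imread('pics/s4.png')[110:260,150:290];b=cv2.imread('pics/w4.png')
c=np.zeros((600,800,3),np.uint8);c[:450,:420]=cv2.resize(a,None,fx=3,fy=3,interpolation=cv2.INTER_CUBIC);c[:420,420:]=b[:,100:480];cv2.imwrite('pics/v4.png',c)"
```

```text
time: 8.6
tool_pos: [0.539, 0.3691, 0.1483]
tcp_rot: [-0.283, 3.129, 0.0]
wrist_force: [3.9, 1.2, -1.3]
width: 0.196
grip_force: 21.6
time: 8.85
tool_pos: [0.539, 0.3691, 0.1484]
tcp_rot: [0.283, -3.128, 0.0]
wrist_force: [0.1, 1.4, 0.7]
width: 0.191
grip_force: 21.8
t 8.85 fix [0.0589 0.2548 0.1484] world [0.539  0.3691 0.1484] axes [[-1.0, -0.0, -0.001], [-0.0, 1.0, -0.0], [0.001, -0.0, -1.0]] F [0.4 1.4 0.7]
t 8.95 fix [0.059  0.2547 0.1483] world [0.5392 0.3691 0.1483] axes [[-1.0, -0.0, -0.001], [-0.0, 1.0, -0.0], [0.001, -0.0, -1.0]] F [1.  0.2 0.1]
```

View pics/v4.png

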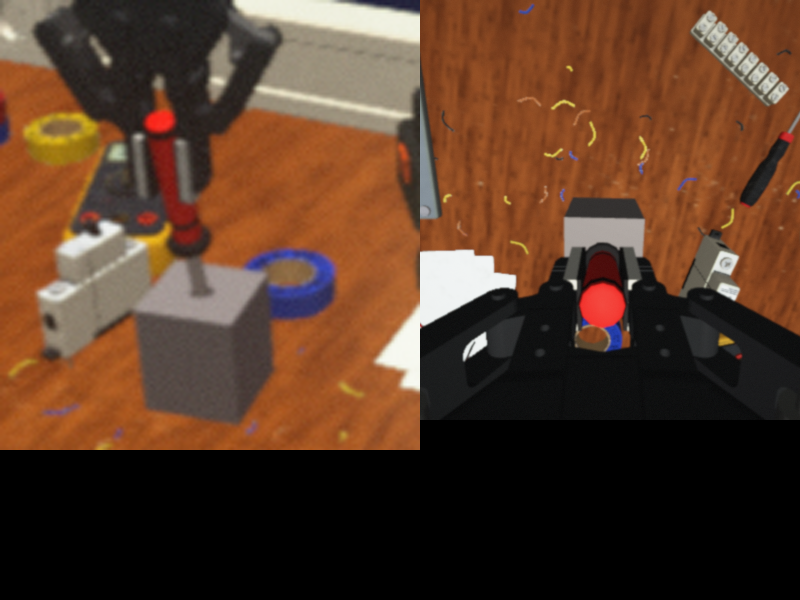

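The scene part shows the probe tilted toward the robot with its shank still in the hole (flange at about (187,238)). The wrist part shows the handle's end at picture pixel (282,305). Next I firm up the grip, lift clear and measure the tilt.

```bash
python3 jog.py '0 0 0 0
0 0 0 0
0 0 -0.015 0
0 0 -0.02 0
0 0 -0.02 0' 0.0 50;python3 jog.py '0 0 -0.03 0
0 0 -0.005 0
0 0 0 0
0 0 0 0';python3 -c "
from h import *
fx();cv2.imwrite('pics/s5.png',eyes.read_camera('scene')[:,:,::-1]);fx();i=eyes.camera_info('wrist');cv2.imwrite('pics/w5.png',eyes.read_camera('wrist')[:,:,::-1]);print(i)
a=cv2.imread('pics/s5.png')[70:220,160:250];b=cv2.imread('pics/w5.png')
c=np.zeros((600,800,3),np.uint8);c[:600,:360]=cv2.resize(a,None,fx=4,fy=4,interpolation=cv2.INTER_CUBIC);c[:600,360:]=cv2.resize(b[180:380,210:350],(440,600),interpolation=cv2.INTER_CUBIC);cv2.imwrite('pics/v5.png',c)"
```

```text
time: 9.57
tool_pos: [0.5398, 0.3694, 0.2055]
tcp_rot: [-0.283, 3.128, 0.001]
wrist_force: [0.6, 0.2, -0.7]
width: 0.182
grip_force: 48.8
time: 10.07
tool_pos: [0.5387, 0.3687, 0.2368]
tcp_rot: [0.282, -3.127, 0.002]
wrist_force: [-0.6, -0.9, -0.8]
width: 0.182
grip_force: 48.8
t 10.07 fix [0.0585 0.2545 0.2368] world [0.5387 0.3687 0.2368] axes [[-1.0, -0.0, -0.002], [-0.0, 1.0, -0.001], [0.002, -0.001, -1.0]] F [-0.7 -0.8 -0.8]
t 10.12 fix [0.0585 0.2544 0.2366] world [0.5387 0.3687 0.2366] axes [[-1.0, -0.0, -0.003], [-0.0, 1.0, -0.001], [0.003, -0.001, -1.0]] F [-0.3  0.7 -0.9]
{'intrinsics': array([[309.83924731,   0.        , 282.07846031],
       [  0.        , 309.83924731, 211.72999518],
       [  0.        ,   0.        ,   1.        ]]), 'extrinsics': array([[-0.17977313,  0.95071118,  0.25264575,  0.47460574],
       [ 0.98370698,  0.17413057,  0.04471165,  0.356266  ],
       [-0.00148548,  0.25656734, -0.96652522,  0.37939307],
       [ 0.        ,  0.        ,  0.        ,  1.        ]])}
```

View pics/v5.png

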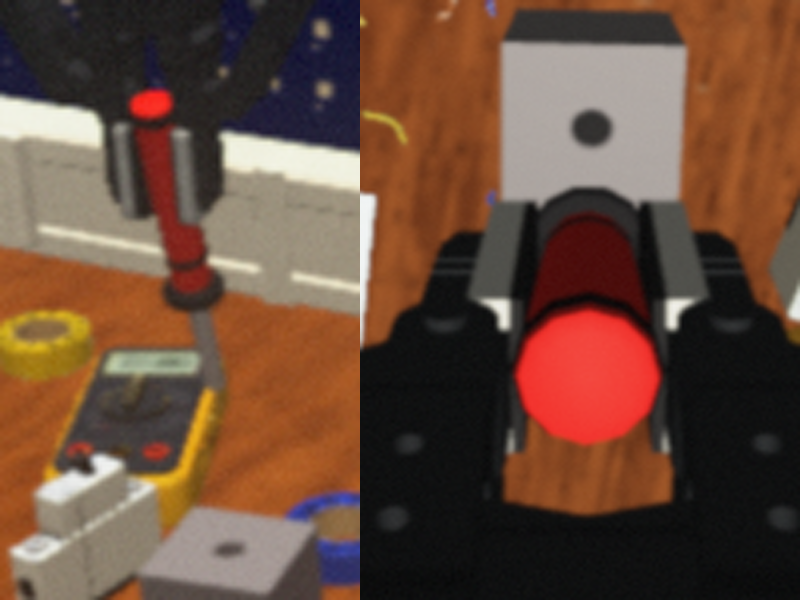

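Scene crop: handle end at (151,103), flange centre at about (193,290), shank end at (214,387), stand hole at (230,549). Wrist crop: end disc centred at (588,375).

Run:
```python
from h import *
from scipy.optimize import least_squares
p,s=fx()
Rz=R.from_euler('z',.17996)
W=lambda q:Rz.apply(q)+[.52672,.10791,0]
hole=proj("scene",(.5658,.3741,.07));off=np.array([217.5,207.3])-hole;print("hole off",off, "wrist hole pred",proj("wrist",(.5658,.3741,.07)),"seen",((592-360)/3.143+210,128/3+180))
obs=[(.09,(151,103)),(.003,(193.5,290)),(-.048,(214,387))]
def pt(v,a):
    th,ph,ex,ey,g=v
    n=np.array([-np.sin(th),np.sin(ph),1]);n[2]=np.sqrt(1-n[0]**2-n[1]**2)
    return W(p+[ex,ey,.0187]+(a-g)*n)
def r(v,o):
    e=[proj("scene",pt(v,a))+o-(np.array(c)/4+[160,70]) for a,c in obs]
    e.append(proj("wrist",pt(v,.09))-[282.5,305])
    return np.concatenate(e+[[(v[4]-.06)/.003,v[2]/.002,v[3]/.001]])
for o in(off,0*off):
    S=least_squares(lambda v:r(v,o),[.26,0,0,0,.06]);print(S.x[:2],S.x[2:],S.fun.round(2))
# red pad seen from here in the wrist
```

```text
t 10.18 fix [0.0585 0.2545 0.2366] world [0.5387 0.3687 0.2366] axes [[-1.0, -0.0, -0.003], [-0.0, 1.0, -0.001], [0.003, -0.001, -1.0]] F [ 0.2 -0.6  0. ]
hole off [0.08623811 0.28405286] wrist hole pred [283.59777336 221.67068787] seen (283.814826598791, 222.66666666666666)
[ 0.24206025 -0.00852268] [ 0.00055055 -0.00039497  0.06054504] [ 0.45 -0.32 -0.14 -0.06 -0.06  0.03  0.19 -0.11  0.18  0.28 -0.39]
[ 0.2393931  -0.00739551] [ 0.00060639 -0.00042794  0.06095839] [ 0.45 -0.4  -0.14 -0.09 -0.07  0.04  0.2  -0.13  0.32  0.3  -0.43]
```

```bash
python3 jog.py '0.0119 -0.0419 0 0
0.0119 -0.0419 0 0
0.0119 -0.0419 0 0
0.0119 -0.0419 0 0
0.0119 -0.0419 0 0'; python3 jog.py '0 0 0 0
0 0 0.035 0
0 0 0.03 0
0 0 0.008 0
0 0 0 0';python3 jog.py '0 0 0 0
0 0 0 0';python3 -c "
from h import *
p,s=fx();W=lambda q:R.from_euler('z',.17996).apply(q)+[.52672,.10791,0]
for k,y in(('red',.045),('yel',0),('blue',-.045)): print(k,[proj(c,W(np.array([.0345,y,.0439]))).round(1) for c in('scene','wrist')])
print('tip pred',proj('scene',W(p+[.0298,0,-.098])).round(1))
cv2.imwrite('pics/s6.png',eyes.read_camera('scene')[:,:,::-1]);cv2.imwrite('pics/w6.png',eyes.read_camera('wrist')[:,:,::-1])
a=cv2.imread('pics/s6.png')[160:280,290:400];b=cv2.imread('pics/w6.png')
c=np.zeros((600,800,3),np.uint8);c[:480,:440]=cv2.resize(a,None,fx=4,fy=4,interpolation=cv2.INTER_CUBIC);c[:600,440:]=cv2.resize(b[100:350,190:340],(360,600),interpolation=cv2.INTER_CUBIC);cv2.imwrite('pics/v6.png',c)"
```

```text
time: 10.8
tool_pos: [0.5177, 0.151, 0.2373]
tcp_rot: [0.283, -3.127, 0.001]
wrist_force: [0.3, -0.3, 0.0]
width: 0.185
grip_force: 48.9
time: 11.42
tool_pos: [0.5182, 0.1529, 0.1648]
tcp_rot: [0.283, -3.127, 0.0]
wrist_force: [0.4, -0.1, -1.4]
width: 0.186
grip_force: 49.0
time: 11.68
tool_pos: [0.5195, 0.1528, 0.1668]
tcp_rot: [-0.283, 3.126, 0.001]
wrist_force: [-0.6, -0.5, -0.8]
width: 0.185
grip_force: 49.0
t 11.68 fix [0.001  0.0455 0.1668] world [0.5195 0.1528 0.1668] axes [[-1.0, -0.0, 0.003], [-0.0, 1.0, 0.0], [-0.003, 0.0, -1.0]] F [-0.7 -0.4 -0.8]
red [array([329.9, 254.2]), array([282.6, 241.1])]
yel [array([358.2, 258.5]), array([233.1, 241. ])]
blue [array([387.4, 263. ]), array([183.7, 241. ])]
tip pred [329.8 242.7]
```

View pics/v6.png

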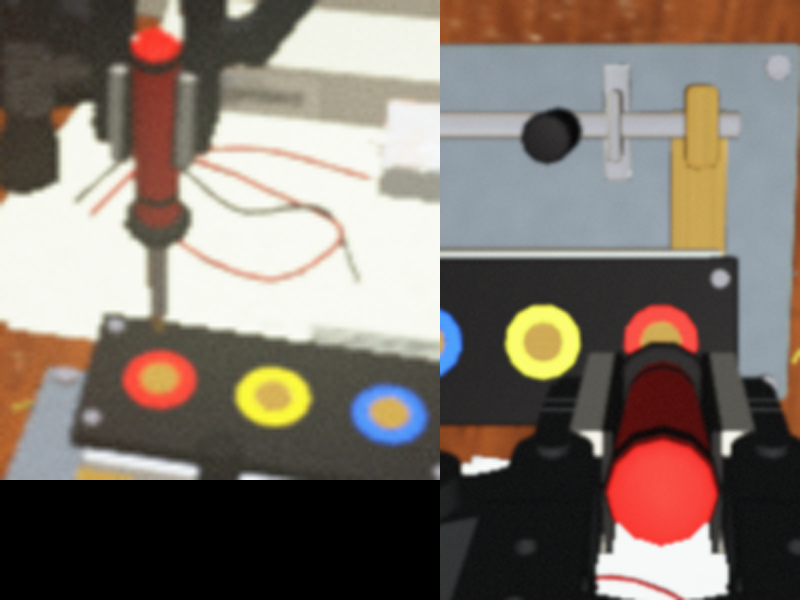

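Scene crop: the tip is at about (157,327), in line above the red pad at (160,378). The wrist crop confirms the bolt sits through the keeper. I'll refit the tilt from this view and then approach.

Run:
```python
from h import *
from scipy.optimize import least_squares
p,s=fx()
W=lambda q:R.from_euler('z',.17996).apply(q)+[.52672,.10791,0]
obs=[(.09,(156,45)),(.003,(157.5,220)),(-.048,(158,317)),(-.06,(157.5,328))]
def n_(v): 
    n=np.array([-np.sin(v[0]),np.sin(v[1]),1]);n[2]=np.sqrt(1-n[0]**2-n[1]**2);return n
P=lambda v,a:p+[v[2],v[3],.0187]+(a-v[4])*n_(v)
def r(v):
    e=[proj("scene",W(P(v,a)))-(np.array(c)/4+[290,160]) for a,c in obs]
    e.append(proj("wrist",W(P(v,.09)))-[(662-440)/2.4+190,492/2.4+100-1.2])
    return np.concatenate(e+[[(v[4]-.0605)/.003,v[2]/.002,v[3]/.001]])
S=least_squares(r,[.25,0,0,0,.06]);v=S.x;print(v,S.fun.round(2))
t=P(v,-.06);d=np.array([.0345,.045,.0439])-t;print("tip",t.round(4),"to pad",d.round(4),"gap along normal",-d@[-.259,0,.966])
```

```text
t 11.78 fix [0.0006 0.0454 0.1663] world [0.5192 0.1527 0.1663] axes [[-1.0, -0.0, 0.002], [-0.0, 1.0, 0.0], [-0.002, 0.0, -1.0]] F [ 0.5 -0.4 -1.6]
[ 0.25226095 -0.00948147  0.00030335 -0.00043353  0.06083378] [ 0.36 -0.21 -0.01  0.32 -0.13 -1.28 -0.01  0.99  0.21 -0.07  0.11  0.15
 -0.43]
tip [0.031  0.0461 0.068 ] to pad [ 0.0035 -0.0011 -0.0241] gap along normal 0.0242095873556388
```

```bash
cat >> h.py <<'E'
def avg(k=15):
    A=[]
    for _ in range(k):
        eyes.read_camera('top');s=read_state();Q=R.from_euler('z',.17996).inv()
        A.append(np.r_[Q.apply(np.array(s["tool_pos"])-[.52672,.10791,0])*1000,Q.apply(s["wrist_force"])])
    A=np.array(A);n=np.array([-.2588,0,.9659]);m=A.mean(0)
    print("t",round(s["time"],2),"pos mm",m[:3].round(2),"F",m[3:].round(2),"Fn",(m[3:]@n).round(2),"sd",(A[:,3:]@n).std().round(2),"s",(m[:3]@n).round(2))
E
python3 jog.py '-0.0012 -0.001 0.009 0
-0.001 0 0.0103 0
0 0 0 0
0 0 0 0'; python3 -c "from h import *;avg()"
```

```text
time: 12.28
tool_pos: [0.5207, 0.1518, 0.1456]
tcp_rot: [0.282, -3.128, 0.0]
wrist_force: [0.3, 0.3, -0.6]
width: 0.184
grip_force: 49.0
t 13.03 pos mm [  2.2   44.29 146.13] F [ 0.12 -0.17 -0.3 ] Fn -0.32 sd 0.47 s 140.58
```

```bash
python3 jog.py '-0.001 0 0.0015 0
-0.0005 0 0.0014 0
0 0 0 0
0 0 0 0' >/dev/null; python3 -c "from h import *;avg()"; python3 jog.py '-0.0005 0 0.0019 0
0 0 0 0
0 0 0 0' >/dev/null; python3 -c "from h import *;avg()"
```

```text
t 14.28 pos mm [  3.6   44.27 143.11] F [ 0.1  -0.18 -0.36] Fn -0.38 sd 0.52 s 137.3
t 15.4 pos mm [  4.16  44.27 141.25] F [ 0.12 -0.01  0.59] Fn 0.54 sd 0.66 s 135.36
```

```bash
python3 jog.py '-0.0005 0 0.0019 0
0 0 0 0
0 0 0 0' >/dev/null; python3 -c "from h import *;avg(25)"; python3 jog.py '-0.0004 0 0.0015 0
0 0 0 0
0 0 0 0' >/dev/null; python3 -c "
from h import *
avg(25);print(read_state()['grip_force'])
cv2.imwrite('pics/s7.png',eyes.read_camera('scene')[:,:,::-1]);cv2.imwrite('pics/w7.png',eyes.read_camera('wrist')[:,:,::-1])
a=cv2.imread('pics/s7.png')[180:270,300:370];b=cv2.imread('pics/w7.png')
c=np.zeros((600,800,3),np.uint8);c[:540,:420]=cv2.resize(a,None,fx=6,fy=6,interpolation=cv2.INTER_CUBIC);c[:600,440:]=cv2.resize(b[100:350,190:340],(360,600),interpolation=cv2.INTER_CUBIC);cv2.imwrite('pics/v7.png',c)"
```

```text
t 17.02 pos mm [  4.62  44.27 139.31] F [-0.1  -0.08  1.55] Fn 1.53 sd 0.37 s 133.37
t 18.65 pos mm [  5.    44.27 137.8 ] F [-0.18  0.14  2.2 ] Fn 2.17 sd 0.39 s 131.81
49.08394396305084
```

View pics/v7.png

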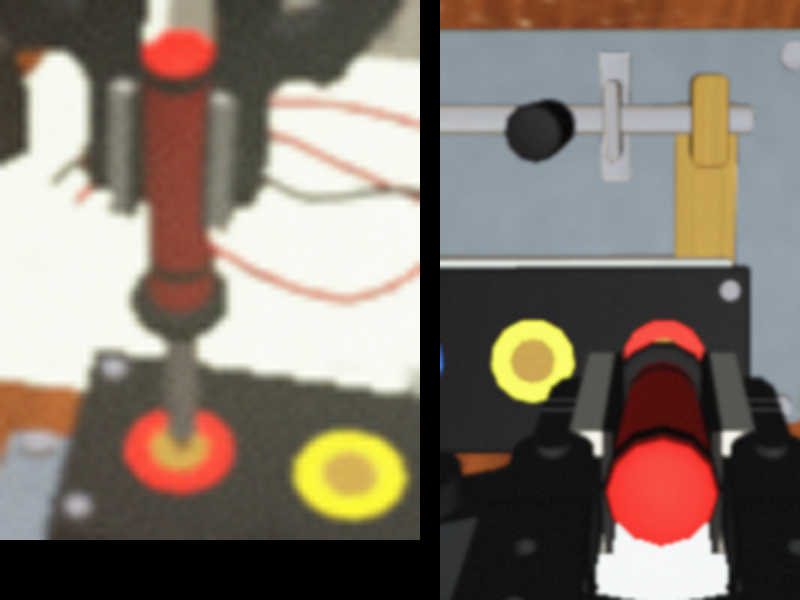

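The tip stands on the brass at crop (180,445), with the pad's centre at about (180,450). The force slope matches the spring, with about 3.2 mm pushed in, so I add 0.8 mm.

```bash
python3 jog.py '-0.0002 0 0.0008 0
0 0 0 0
0 0 0 0' >/dev/null; python3 -c "from h import *;avg(25)"
```

```text
t 20.38 pos mm [  5.2   44.28 137.  ] F [-0.43  0.15  2.7 ] Fn 2.72 sd 0.56 s 130.98
```

```bash
python3 -c "from workcell import bot, eyes, read_state, finish_job;print(finish_job())"
```

```text
the job is handed in; nothing more can be done
None
```

The job is handed in: the bolt is fully home against its stop, and the probe is held on the centre of the red pad, tip about 4 mm in at about 3 N, with its tilt measured within about 1° of square to the face.

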